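# Clip the vice screw into its jaw

### The job

Refit the screw of the carver's vice: take the spring clip from the wooden block and push it down over the vice screw into its groove until it snaps fully home. Then draw the screw outward at its hub end until the clip bears up against the boss of the front jaw, and let go. Work by feel, never pressing the clip harder than about 25 N, and leave the tools and other things on the bench where they are.

Things in the scene. Friction and masses are not known exactly. Their poses are not given: they have to be found in the camera images.
- clip: U-shaped spring-steel clip, 70 mm tall, 33 wide (x), 8 thick (y), 65 g, standing in the block's slot, opening down, tab up (z). Origin: middle of its round seat, on the screw's axis once fitted. Two sprung arms, lowest point z = -12.5 mm, have round noses inside, 8 mm across, 12 mm apart, centred at z = -6 mm; the bridge between them (seat) has its underside at z = +8 mm.
- clip_tab (a point): grip point on the clip's flat pull tab, 44 mm above the clip's origin; axes as the clip. The tab is 24 mm wide (x), 8 mm thick (y) and spans 16 to 58 mm above the origin: pinch it across its width.
- rack: fixed pale wooden block, 90 mm (its x) by 44 mm (its y) by 40 mm high, origin under its centre; the clip stands in a slot 40 mm long (x), 11 mm wide and 14 mm deep at its middle.
- vice: red vice fixed to the bench, jaws fixed, open 145 mm, tops 128 mm high. Origin on the bench under the boss; y along the screw, outward to the hub, x across the jaws. The steel screw, 25 mm across, lies along y with its axis 85 mm up; its half nut is open, so it slides along y against about 5 N of friction. Front jaw and its wooden face: y = +16 to +65; rear face y = -130.
- boss (a point): centre of the flat inner end face of the front jaw's red boss (36 mm across), on the screw's axis; axes as the vice. The fitted clip bears on this face when its origin stands at about y = -4 mm here.
- groove_mid (a point): fixed point on the screw's axis, 23 mm inside the boss face: MIDDLE of the range where the screw's one dark groove (11 mm wide, 16 mm core) may be. Its centre starts up to 13 mm either way along y: find it by eye or feel. The noses meet the core with the clip's origin about 13 mm above the axis, but the arms stand on the screw at 19 mm if beside the groove; then 7 to 15 N snaps it onto the axis.
- hub_mid (a point): fixed point on the screw's axis, 118 mm out (+y) from point boss: mean middle of the hub, a plain dark iron cylinder 32 mm across, 63 long (y), part of the screw, so up to 13 mm off along y at the start. Axes as the vice. 44 mm beyond the hub's middle is an upright handle bar, top 120 mm over the bench; 31 before it a 44 mm flange. Pulling it to +y draws the screw 7 to 34 mm till the clip bears.
- stone: bystander: sharpening stone in a dark wooden holder, 100 by 46 by 30 mm, origin under its centre
- chisel_wide: bystander: wide chisel lying along its x, about 240 mm long
- chisel_narrow: bystander: narrow chisel lying along its x, about 240 mm long
- mallet: bystander: hammer with iron head and wooden handle, lying along its x, about 265 mm long
- oilcan: bystander: green oil can, 64 mm across, 150 mm tall
- blank: bystander: partly carved pale wood blank, 110 by 90 by 66 mm, origin under its centre
- brush: bystander: bench brush, 170 (x) by 34 by 30 mm, origin under its centre
There are look-alikes about, which are no part of the job. Of the things shaped like the clip, the steel one is meant.

How it is judged (in metres and radians):
On the way:
1. the clip is snapped home in the groove: its seat on the screw's axis within 2.5 mm (x of clip in the frame of boss between -0.0025 and 0.0025 m and z of clip in the frame of boss between -0.0025 and 0.0025 m and y of clip in the frame of boss between -0.05 and 0 m), for 0.2 s.
At the end, for the whole second after the job is handed in: The clip sits on the screw with its seat centre within 2.5 mm of the screw's axis, square to the screw within 0.2 rad, its face within 2 mm of the boss's end face (origin 0 to 6 mm from it), at rest (x of clip in the frame of boss between -0.0025 and 0.0025 m and z of clip in the frame of boss between -0.0025 and 0.0025 m and y of clip in the frame of boss between -0.006 and 0 m and angle between the y axis of clip and the y axis of boss, either way round below 0.2 rad and linear speed of clip below 0.02 m/s); the robot touches nothing.
It fails at once if the clip is pressed against the vice or its screw with more than 30 N (contact force between clip and vice above 30 N).
It fails at once if a bystander is moved by more than 20 mm (distance of any of stone, chisel_wide, chisel_narrow, mallet, oilcan, blank, brush from where it was at the start of the episode above 0.02 m).
It also fails if it takes over 67 s, if anything falls off the work surface, if the arm or the gripper's body presses on something with over 40 N, if the wrist force passes 120 N, or if a joint passes its speed limit or range.

### The arm

A 7-joint arm with a two-finger parallel gripper is mounted at the origin on the work surface. World frame = base frame: x ahead of the robot, y to its left, z up, the work surface at z = 0. Lengths are in m, angles in degrees, forces in N, time in s.
With the tool pointing down it reaches from about 0.35 to 0.775 m from the base axis. Payload 3.1 kg.
Tool frame: the origin (TCP) lies on the centre line of the jaws, within the pads' length; the fingertips stand 17 mm ahead of it and the grasp point (between the pads) lies 2 mm behind it (robot.tip_reach is the distance from the TCP to the fingertips, in m); z points along the fingers, y is the line along which they close (so a half turn about z gives the same grasp; the last joint's range is limited). The gripper opens to 85 mm and grips with 20 to 120 N. Pads are 22 mm wide; open, the fingers measure 114 mm over their backs; the gripper's body (76 mm by 85 mm) begins 54 mm behind the grasp point. The pads swing forward as they close: fully open they stand 13 mm farther back than shut.
Start: joints at [-2.389, 17.813, 0.802, 86.603, -0.252, 75.585, -1.558], TCP at [0.55, 0, 0.248] pointing down, gripper open.
Joint ranges: [-154.91, 154.91], [-16.99, 109.72], [-72.82, 74.43], [7.12, 147.25], [-82.49, 262.49], [11.32, 116.49], [-174.64, 174.64]. Speed limits (degrees/s): [159.86, 159.86, 180, 180, 180, 180, 180].

### API

Orientations are given as [roll, pitch, yaw] about the fixed x, y, z axes, in that order (R = Rz(yaw) Ry(pitch) Rx(roll)).
In Python, from station import robot, fingers, vision, workorder, recognise gives the robot as it stands. Calls block until the motion is done:
- robot.move_to(position, orientation): joint-space move of the TCP to a pose.
- robot.line_to(position, orientation=None, velocity=0.15, f_stop=None): straight line of the TCP; orientation=None keeps the orientation; velocity is the mean speed in m/s. With f_stop (N) it stops when the force on the tool has changed by that much, and returns True; else False.
- robot.move_j(angles): joint-space move.
- fingers.gripper_to(opening, force=None): opening from 0.0 (shut) to 1.0 (fully open); force is the grip in N (None keeps the last); returns when the fingers have stopped.
- robot.pause(seconds).
- robot.inverse_kinematics(position, orientation): joint angles nearest the present ones, or None.
- vision.grab_frame(name): name is "scene" or "side" or "wrist"; returns the picture (384x512x3 uint8, red, green, blue); there is no depth.
- vision.calibration(name): a dict with "mtx" (3x3 intrinsics, pixels), "extrinsics" (4x4, takes a point from world to camera coordinates); the wrist camera has in their place "T_tool_cam" (4x4, takes a point from camera to tool coordinates, whose origin is the TCP and whose axes are the flange's). Camera axes: x right, y up, looking along -z (the intrinsics and any distortion apply to the point x, -y, -z); pixel columns grow to the right and rows downward; lengths in m; the calibration is good to about 2 mm. The wrist camera is an equidistant fisheye: a pixel r from the principal point sees the ray r / f radians off the axis. A picture is of the moment at which its call begins: read the wrist's pose just before it. calibration takes no time and is no camera call.
A pose or a line that the arm cannot do raises robot.PlanningError and nothing moves.
- workorder.close_job(): hands the job in; it is judged then, once.
Trained networks look in the newest picture that a camera, given by its name, has taken for a name from the list of things; names that differ only in an ending like _2 or _b are one class to them, and where a whole thing is asked for, a point or a joint stands for the part that bears it (a point fixed in the world has none). Each returns a list of dicts, best first, with "p" (0 to 1); they miss things now and then, are a little off and sometimes report something else, mostly with a low value. They report only what shows in the picture. A call takes as long as a camera call. They do not tell look-alikes from the thing itself.
- recognise(label, camera): "rect" ([centre column, centre row, width, height] in pixels, round what is visible of it).
Readings, each from a call of its own:
- robot.current_time_s(): time.
- robot.current_joint_positions(): joint angles.
- robot.current_dq(): joint speeds.
- robot.current_joint_torque(): joint torques, N m.
- robot.current_tool_pos(): TCP position.
- robot.current_eef_rot(): TCP orientation.
- robot.current_contact_force(): force on the tool from outside, world axes, zero at the start.
- robot.current_torque(): the same for the moment, N m.
- robot.current_finger_gap(): opening from 0.0 (shut) to 1.0 (fully open).
- robot.current_gripper_force(): force on a finger pad.
Only numpy, scipy, OpenCV 4.12 (cv2) and the standard library are available. Lean on these libraries where they do the work, as an engineer would, in place of code of your own. Each camera call takes 0.05 s, during which the arm holds its last target. There are 200 camera calls.

## Working session

There is one attempt and no reset: what is moved stays moved. The work goes in short steps, each a Python script; the robot and the scene stay as the last script left them, time stands still between calls to the robot, and variables do not carry over. Pictures are saved under pics/ and viewed, at most 10 in all, crops included, and the job is handed in when it is done.

```bash
ls; mkdir -p pics
cat > h.py <<'E'
import numpy as np, cv2
from station import robot, fingers, vision, workorder, recognise
def grab(n,f=None):
    im=vision.grab_frame(n)
    if f: cv2.imwrite('pics/'+f,im[:,:,::-1])
    return im
E
python3 - <<'E'
from h import *
a=grab('scene','scene.png');
for n in ['clip','rack','vice','stone','oilcan','brush','mallet','blank']:
    print(n,[(np.round(d['rect']),round(d['p'],2)) for d in recognise(n,'scene')][:3])
b=grab('side','side.png')
for n in ['clip','rack','vice','stone','oilcan','brush','mallet','blank']:
    print(n,[(np.round(d['rect']),round(d['p'],2)) for d in recognise(n,'side')][:3])
cv2.imwrite('pics/both.png',cv2.resize(np.hstack([a,b])[:,:,::-1],(1024,384)))
for n in ['scene','side','wrist']: print(n,vision.calibration(n))
print(robot.current_time_s(),robot.current_eef_rot())
E
```

```text
pics
clip [(array([321., 224.,  11.,  16.]), 0.7), (array([348., 262.,  13.,  22.]), 0.66)]
rack [(array([320., 237.,  35.,  28.]), 0.62), (array([120., 152.,  50.,  46.]), 0.5)]
vice [(array([177., 195., 157.,  61.]), 0.67)]
stone [(array([318., 192.,  31.,  13.]), 0.82), (array([179., 194., 154.,  62.]), 0.27), (array([280., 179.,  14.,  41.]), 0.21)]
oilcan [(array([394., 192.,  21.,  34.]), 0.81)]
brush [(array([280., 178.,  18.,  37.]), 0.95)]
mallet [(array([249., 267., 101.,  39.]), 0.93)]
blank [(array([226., 173.,  30.,  30.]), 0.68)]
clip [(array([167., 268.,  11.,  20.]), 0.64), (array([185., 250.,  12.,  23.]), 0.56), (array([206., 249.,   6.,  17.]), 0.54)]
rack [(array([207., 261.,  37.,  34.]), 0.98)]
vice [(array([278., 170.,  70.,  97.]), 0.81)]
stone [(array([262., 276.,  25.,  38.]), 0.75)]
oilcan [(array([239., 341.,  30.,  53.]), 0.73)]
brush [(array([297., 250.,  58.,  30.]), 0.64), (array([311., 207.,  41.,  31.]), 0.32)]
mallet [(array([187., 205.,  45.,  53.]), 0.97)]
blank [(array([312., 207.,  44.,  33.]), 0.89)]
scene {'mtx': array([[373.12371508,   0.    
[... 688 characters left out ...]

       [-0.20133292,  0.71399894,  0.67057481, -1.26406153],
       [ 0.        ,  0.        ,  0.        ,  1.        ]])}
wrist {'mtx': array([[297.31863964,   0.        , 255.01861036],
       [  0.        , 297.31863964, 192.89020591],
       [  0.        ,   0.        ,   1.        ]]), 'T_tool_cam': array([[-2.65191317e-05,  9.45179198e-01,  3.26552114e-01,
         8.51424291e-02],
       [ 9.99999922e-01,  1.53487195e-04, -3.63047028e-04,
         1.36120955e-04],
       [-3.93266066e-04,  3.26552079e-01, -9.45179128e-01,
        -1.24188669e-01],
       [ 0.00000000e+00,  0.00000000e+00,  0.00000000e+00,
         1.00000000e+00]])}
0.9 [1.79998086e+02 2.99734854e-03 9.00079840e+01]
```

Run:
```python
import cv2,numpy as np
a=cv2.imread('pics/scene.png')[130:310,80:430]; b=cv2.imread('pics/side.png')[90:390,130:360]
cv2.imwrite('pics/a.png',cv2.resize(a,None,fx=2.28,fy=2.28,interpolation=2))
cv2.imwrite('pics/b.png',cv2.resize(b,None,fx=2,fy=2,interpolation=2))
```

```text
(no output)
```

View pics/a.png

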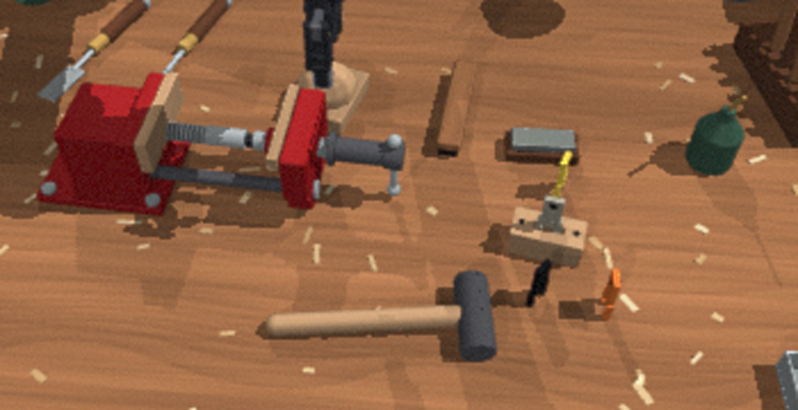

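View pics/b.png

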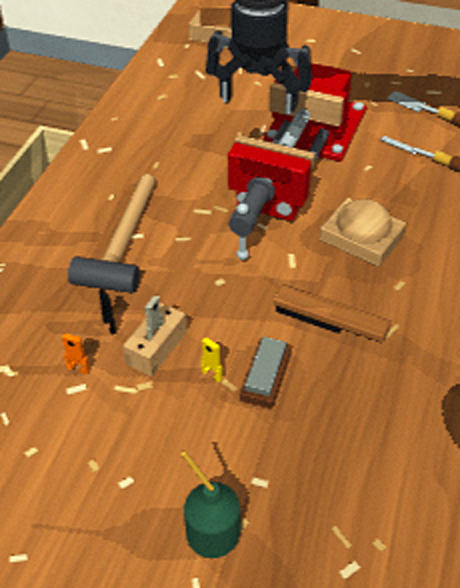

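The clip (steel) stands in the pale block at about scene (322,223) and side (206,249); the yellow, orange and black ones are look-alikes. The vice screw runs about along +y, with a dark groove near the boss at scene (191,190). Next I'll take wrist views.

```bash
cat >> h.py <<'E'
from scipy.spatial.transform import Rotation as Ro
def ray(n,uv,pose=None):
    c=vision.calibration(n);K=c['mtx'];u=(uv[0]-K[0,2])/K[0,0];v=(uv[1]-K[1,2])/K[1,1]
    if n!='wrist':
        E=c['extrinsics'];R=E[:3,:3];d=R.T@np.array([u,-v,-1]);return -R.T@E[:3,3],d/np.linalg.norm(d)
    r=np.hypot(u,v);s=np.sin(r)/r if r>1e-9 else 1
    d=np.array([u*s,-v*s,-np.cos(r)]);p,R=pose;T=c['T_tool_cam']
    return p+R@T[:3,3],R@T[:3,:3]@d
def project(X,pose):
    p,R=pose;c=vision.calibration('wrist');K=c['mtx'];T=c['T_tool_cam']
    q=T[:3,:3].T@(R.T@(np.asarray(X)-p)-T[:3,3]);rr=np.hypot(q[0],q[1]);th=np.arctan2(rr,-q[2])
    return np.array([K[0,2]+K[0,0]*th*q[0]/rr,K[1,2]-K[1,1]*th*q[1]/rr])
def meet(rays):
    A=0;b=0
    for o,d in rays:
        P=np.eye(3)-np.outer(d,d);A=A+P;b=b+P@o
    return np.linalg.solve(A,b)
def atz(r,z): o,d=r; return o+d*(z-o[2])/d[2]
def pose(): return np.array(robot.current_tool_pos()),Ro.from_euler('xyz',robot.current_eef_rot(),degrees=True).as_matrix()
def save(f,P): np.savez('pics/'+f,p=P[0],R=P[1])
def load(f): z=np.load('pics/'+f+'.npz');return z['p'],z['R']
E
python3 - <<'E'
from h import *
print('clip',meet([ray('scene',(321,224)),ray('side',(206,249))]))
print('rack',meet([ray('scene',(320,237)),ray('side',(207,261))]))
print('groove', atz(ray('scene',(80+250/2.28,130+138/2.28)),.09), 'boss',atz(ray('scene',(80+266/2.28,130+140/2.28)),.085))
print('hub',meet([ray('scene',(80+366/2.28,130+150/2.28)),ray('side',(130+255/2,90+203/2))]))
E
```

```text
clip [0.61388233 0.27292731 0.06282922]
rack [0.61718299 0.27519434 0.00968494]
groove [ 0.54133911 -0.1074539   0.09      ] boss [ 0.53866086 -0.08794224  0.085     ]
hub [0.54350859 0.03836769 0.08697631]
```

Run:
```python
from h import *
Rd=[180,0,90]
for f,p in [('va',(.54,-.15,.26)),('vb',(.48,-.13,.28)),('ra',(.60,.19,.26)),('rb',(.66,.19,.26))]:
    robot.move_to(p,Rd); robot.pause(.2); P=pose(); grab('wrist',f+'.png'); save(f,P)
    for n in ['clip','rack'] if f[0]=='r' else ['vice']:
        print(f,n,[(np.round(d['rect']),round(d['p'],2)) for d in recognise(n,'wrist')][:4])
a=[cv2.imread(f'pics/{f}.png') for f in ['va','vb','ra','rb']]
cv2.imwrite('pics/w.png',cv2.resize(np.vstack([np.hstack(a[:2]),np.hstack(a[2:])]),(800,600),interpolation=cv2.INTER_AREA))
print(robot.current_time_s())
```

```text
va vice [(array([257., 165., 149., 330.]), 0.64)]
vb vice [(array([310., 164., 147., 325.]), 0.67)]
ra clip [(array([269.,  95.,  16.,  29.]), 0.82), (array([189.,  76.,  35.,  17.]), 0.62), (array([343.,  37.,  36.,  18.]), 0.61), (array([334., 107.,  38.,  23.]), 0.55)]
ra rack [(array([267.,  93.,  51.,  81.]), 0.69), (array([356., 205.,  82., 109.]), 0.39)]
rb clip [(array([214.,  98.,  19.,  27.]), 0.83), (array([142.,  81.,  37.,  17.]), 0.82), (array([292.,  36.,  27.,  16.]), 0.82), (array([285., 108.,  24.,  17.]), 0.47)]
rb rack [(array([218.,  97.,  46.,  77.]), 0.68)]
4.8667
```

View pics/w.png

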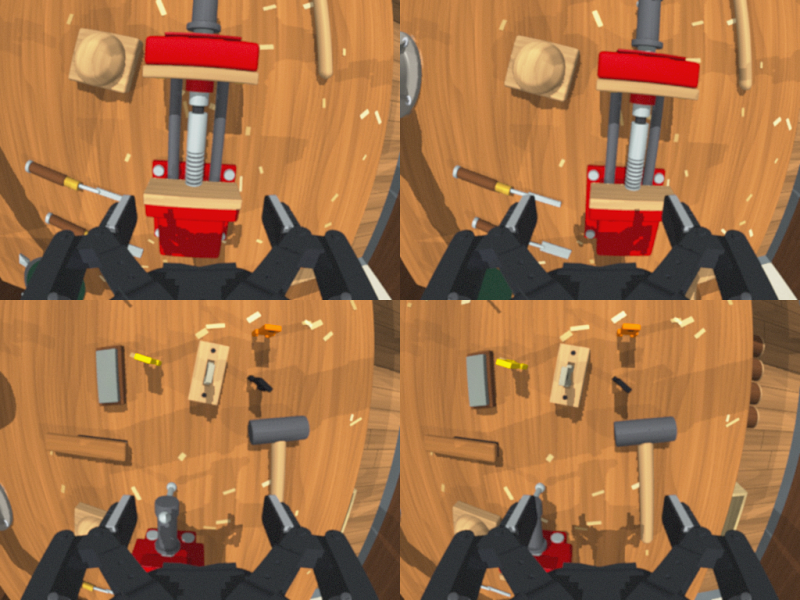

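Vice, groove (va px about (255,139)) and the clip in the block (ra px about (268,94)) are all in view. I'll zoom in for pixel readings.

Run:
```python
import cv2,numpy as np
def c(f,x,y,w,h,s): return cv2.resize(cv2.imread(f'pics/{f}.png')[y:y+h,x:x+w],None,fx=s,fy=s,interpolation=cv2.INTER_CUBIC)
cv2.imwrite('pics/z1.png',np.hstack([c('va',210,70,80,110,5),c('vb',260,70,80,110,5)]))
cv2.imwrite('pics/z2.png',np.hstack([c('ra',235,45,66,100,6),c('rb',180,45,66,100,6)]))
```

```text
(no output)
```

View pics/z1.png

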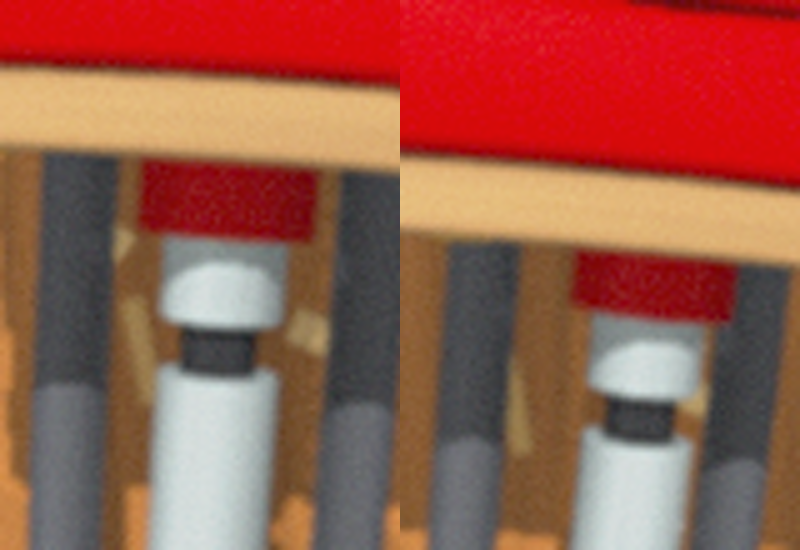

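View pics/z2.png

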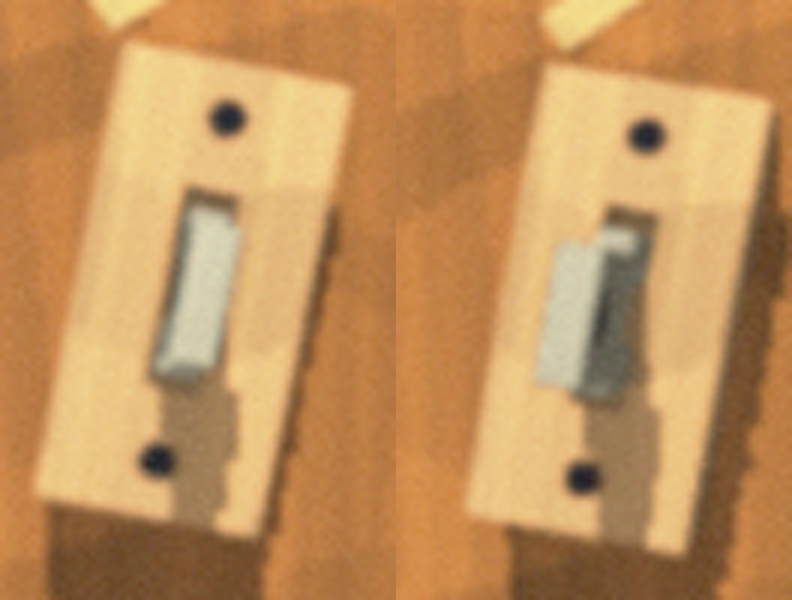

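Run:
```python
from h import *
P={k:load(k) for k in ['va','vb','ra','rb']}
def tri(n,a,ua,b,ub):
    r=[ray('wrist',ua,P[a]),ray('wrist',ub,P[b])];X=meet(r)
    print(n,X.round(4),'resid',[np.round(np.linalg.norm(np.cross(X-o,d)),4) for o,d in r]);return r
V=lambda x,y:(x/5+210,y/5+70)
W=lambda x,y:((x-400)/5+260,y/5+70)
A=lambda x,y:(x/6+235,y/6+45)
B=lambda x,y:((x-396)/6+180,y/6+45)
r=tri('groove','va',V(218,350),'vb',W(640,418)); print([atz(q,.093).round(4) for q in r])
r=tri('bossR','va',V(318,242),'vb',W(735,320));print([atz(q,.087).round(4) for q in r])
r=tri('bossL','va',V(138,230),'vb',W(572,302));print([atz(q,.087).round(4) for q in r])
r=tri('tabtop','ra',A(200,287),'rb',B(571,314));print([atz(q,.0965).round(4) for q in r])
for n,u,w in [('hole1',A(227,118),B(645,135)),('hole2',A(157,460),B(582,479))]:
    r=tri(n,'ra',u,'rb',w);print([atz(q,.040).round(4) for q in r])
# screw low end: edges
for n,xl,xr,y in [('va',148,270,530),('va',162,286,270)]:
    print('screw',atz(ray('wrist',V((xl+xr)/2,y),P[n]),.0975 if 1 else 0).round(4))
for xl,xr,y in [(573,685,520),(590,700,345)]:
    print('screw b',atz(ray('wrist',W((xl+xr)/2,y),P['vb']),.0975).round(4))
```

```text
groove [ 0.5391 -0.1092  0.0845] resid [np.float64(0.0001), np.float64(0.0001)]
[array([ 0.5392, -0.1078,  0.093 ]), array([ 0.5376, -0.1076,  0.093 ])]
bossR [ 0.559  -0.0866  0.0868] resid [np.float64(0.0001), np.float64(0.0001)]
[array([ 0.5589, -0.0867,  0.087 ]), array([ 0.559 , -0.0865,  0.087 ])]
bossL [ 0.5231 -0.0843  0.084 ] resid [np.float64(0.0004), np.float64(0.0004)]
[array([ 0.5232, -0.0844,  0.087 ]), array([ 0.5228, -0.0835,  0.087 ])]
tabtop [0.6141 0.2737 0.0891] resid [np.float64(0.0005), np.float64(0.0005)]
[array([0.6138, 0.2741, 0.0965]), array([0.6153, 0.2733, 0.0965])]
hole1 [0.6214 0.3072 0.0407] resid [np.float64(0.0001), np.float64(0.0001)]
[array([0.6214, 0.3072, 0.04  ]), array([0.6213, 0.3073, 0.04  ])]
hole2 [0.6082 0.2407 0.0401] resid [np.float64(0.0001), np.float64(0.0001)]
[array([0.6082, 0.2408, 0.04  ]), array([0.6082, 0.2405, 0.04  ])]
screw [ 0.5375 -0.1436  0.0975]
screw [ 0.5403 -0.0915  0.0975]
screw b [ 0.5354 -0.1291  0.0975]
screw b [ 0.5372 -0.091   0.0975]
```

```bash
cat >> h.py <<'E'
psi=86.7
ax=np.array([np.sin(np.radians(3.3)),np.cos(np.radians(3.3))])  # vice +y in world
G=np.array([.5394,-.1085])  # groove centre estimate
E
python3 - <<'E'
from h import *
R1=[180,0,168.8]; x,y=.6147,.2739
fingers.gripper_to(.75)
robot.move_to((x,y,.18),R1)
print('stop',robot.line_to((x,y,.0805),velocity=.12,f_stop=8))
fingers.gripper_to(0,force=60); print('gap',robot.current_finger_gap()*85,robot.current_gripper_force(),robot.current_contact_force())
robot.line_to((x,y,.16),velocity=.12); print('gap',robot.current_finger_gap()*85,pose()[0])
robot.move_to((x-.02,y-.05,.26),R1)
robot.move_to((G[0],G[1],.26),[180,0,psi])
robot.line_to((G[0],G[1],.172),velocity=.12); robot.pause(.3)
P=pose();print(P[0],robot.current_eef_rot(),robot.current_contact_force(),robot.current_time_s())
im=grab('wrist','h1.png');save('h1',P)
g=P[0]+[0,0,-.0425]
for n,X in [('origin',g),('bottom',g-[0,0,.0125]),('G85',[*G,.085]),('G93',[*G,.093])]: print(n,project(X,P).round(1))
s=grab('scene','s1.png')
cv2.imwrite('pics/h1z.png',cv2.resize(im[60:260,155:355,::-1],None,fx=3,fy=3,interpolation=cv2.INTER_CUBIC))
E
```

```text
stop False
gap 22.90092154776899 58.638290762901306 [-0.46860519 -1.12979354  2.13336703]
gap 22.791704993423604 [0.61406024 0.27349914 0.15888008]
[ 0.5397705  -0.10859324  0.17263287] [1.79927505e+02 1.05112785e-02 8.66963618e+01] [ 0.47587076  0.13377791 -0.68748799] 11.475
origin [254.7 234.4]
bottom [254.7 225.9]
G85 [254.2 207.5]
G93 [254.2 211.5]
```

View pics/h1z.png

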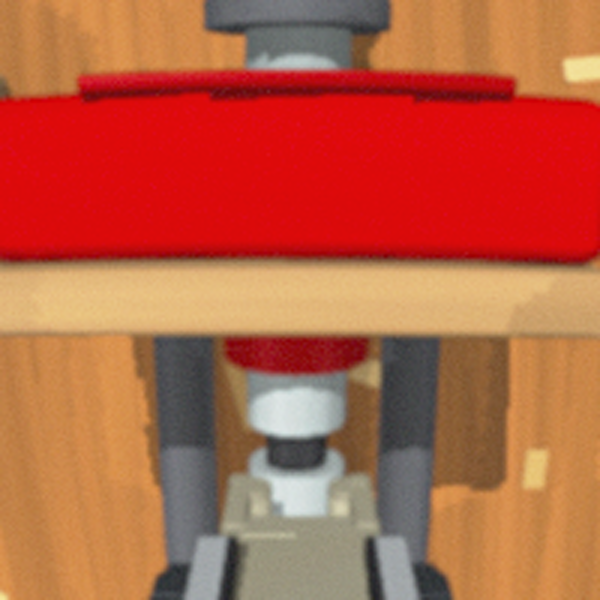

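Run:
```python
from h import *
P=load('h1');c=lambda x,y:(155+x/3,60+y/3)
print(atz(ray('wrist',c(297,437),P),.0975),atz(ray('wrist',c(297,468),P),.093))
print(atz(ray('wrist',c(297,374),P),.103),'boss'); 
for y,z in [(-.1085,.0975),(-.103,.0975),(-.114,.093)]: print(y,z,(project([.539,y,z],P)-[155,60])*3)
P=load('va')
V=lambda x,y:(x/5+210,y/5+70)
print('va',atz(ray('wrist',V(218,332),P),.0975),atz(ray('wrist',V(218,374),P),.095),atz(ray('wrist',V(228,242),P),.103))
```

```text
[ 0.53967197 -0.10203775  0.0975    ] [ 0.53907136 -0.11209832  0.093     ]
[ 0.54071459 -0.08448313  0.103     ] boss
-0.1085 0.0975 [295.80453248 461.85137414]
-0.103 0.0975 [294.44669962 440.86468627]
-0.114 0.093 [297.16360576 474.97647244]
va [ 0.53911943 -0.10359166  0.0975    ] [ 0.53913189 -0.11231836  0.095     ] [ 0.54097032 -0.08556355  0.103     ]
```

Run:
```python
from h import *
x,y=.5387,-.1075
robot.line_to((x,y,.155),velocity=.08); robot.pause(.2); print(pose()[0],robot.current_contact_force())
print(robot.line_to((x,y,.134),velocity=.015,f_stop=4), pose()[0],robot.current_contact_force(),robot.current_torque(),robot.current_time_s())
```

```text
[ 0.53907179 -0.10758496  0.15544001] [-0.42106073  0.1918879  -0.8090465 ]
True [ 0.53879942 -0.10808248  0.13923035] [ 1.22970635 -0.20229477  3.24259158] [ 0.0072204  -0.02317515  0.02553509] 13.1333
```

Run:
```python
from h import *
x,y=.5391,-.1075
print(robot.line_to((x,y,.1235),velocity=.01,f_stop=16), pose()[0],robot.current_contact_force(),robot.current_torque(),robot.current_finger_gap()*85,robot.current_time_s())
```

```text
True [ 0.53871924 -0.10809389  0.12739844] [-0.63810982  0.31911578  4.71908367] [ 0.07429628  0.16662637 -0.06965125] 22.638876882670534 14.3917
```

Run:
```python
from h import *
x,y=.5388,-.1078
robot.pause(.2);print(pose()[0],robot.current_contact_force())
print(robot.line_to((x,y,.1235),velocity=.008,f_stop=14), pose()[0],robot.current_contact_force(),robot.current_finger_gap()*85,robot.current_time_s())
robot.pause(.2);print(pose()[0],robot.current_contact_force())
im=grab('wrist','h2.png');save('h2',pose())
cv2.imwrite('pics/h2z.png',cv2.resize(im[60:260,155:355,::-1],None,fx=3,fy=3,interpolation=cv2.INTER_CUBIC))
```

```text
[ 0.53876057 -0.10806599  0.12745133] [-1.24654324  0.04393882  5.78361361]
True [ 0.53871966 -0.10806702  0.12742965] [-1.1755223  -0.13395905  5.58050723] 22.527972091934398 14.95
[ 0.53872309 -0.10804151  0.12743032] [-2.05462652  0.27819971  4.93441874]
```

View pics/h2z.png

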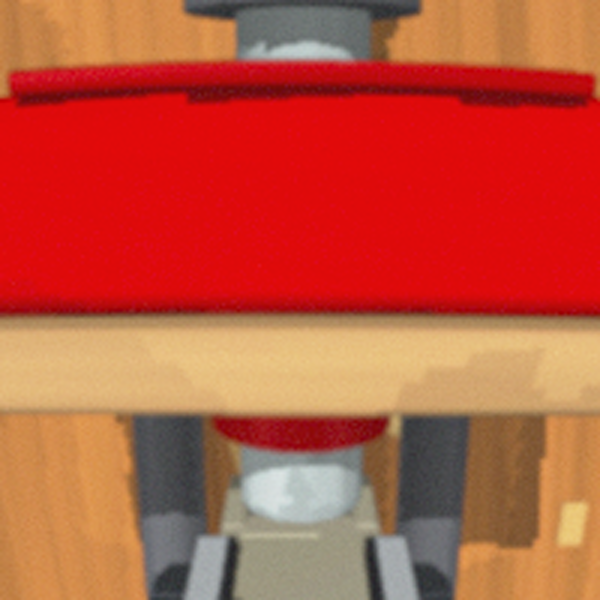

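The clip met a hard stop with its origin at z ≈ 0.085, so it is home in the groove. I'll release it and look at the clip and the hub.

Run:
```python
from h import *
p=pose()[0]
fingers.gripper_to(.6); print(robot.current_contact_force())
robot.line_to((p[0],p[1],.21),velocity=.15)
robot.move_to((.545,-.09,.25),[180,0,psi]);robot.pause(.2);P=pose();im=grab('wrist','k1.png');save('k1',P);print(robot.current_time_s())
for X in [(.547,.033,.085),(.5389,-.108,.143),(.545,0,.085)]: print((project(X,P)))
cv2.imwrite('pics/k1z.png',cv2.resize(im[0:230,155:355,::-1],None,fx=2.6,fy=2.6,interpolation=cv2.INTER_CUBIC))
```

```text
[ 0.16767345 -0.19461812  0.30243639]
16.8333
[251.16498519  54.41285245]
[250.69487049 219.23806421]
[251.12446865  88.3887025 ]
```

View pics/k1z.png

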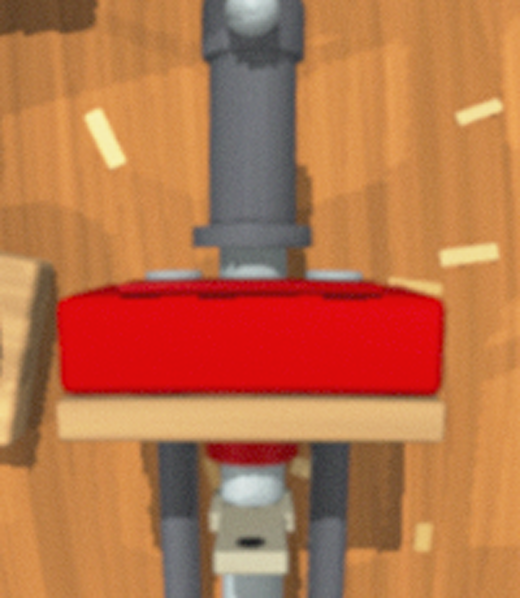

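Clip sits square in the groove (tab at crop (250,540)), hub centre at crop (253,141), i.e. x ≈ 0.548, y ≈ 0.033. Next I'll draw the screw.

Run:
```python
from h import *
h=np.array([.5478,.033]); R=[180,0,psi]
fingers.gripper_to(.85)
robot.move_to((*h,.19),R)
print(robot.line_to((*h,.086),velocity=.1,f_stop=8),pose()[0])
fingers.gripper_to(0,force=40);robot.pause(.2)
print('gap',robot.current_finger_gap()*85,robot.current_contact_force(),pose()[0])
p=pose()[0]; t=p[:2]+ax*.032
print(robot.line_to((t[0],t[1],p[2]),velocity=.015,f_stop=13))
q=pose()[0];print('moved',(q-p)[:2]@ax,q,robot.current_contact_force(),robot.current_finger_gap()*85,robot.current_time_s())
```

```text
False [0.5485281  0.03305887 0.08676485]
gap 30.589904196567872 [-3.12259168  0.70595967  6.03424226] [0.54735692 0.03309669 0.0866056 ]
True
moved 0.020428683168265623 [0.54861146 0.05348697 0.08663641] [-0.48479528 -0.5157232   3.79229822] 30.807779719382143 21.4083
```

Run:
```python
from h import *
fingers.gripper_to(.85);p=pose()[0]
robot.line_to((p[0],p[1],.2),velocity=.12)
robot.move_to((.545,-.13,.25),[180,0,psi]);robot.pause(.2);P=pose();im=grab('wrist','k2.png');save('k2',P);print(robot.current_time_s())
cv2.imwrite('pics/k2z.png',cv2.resize(im[60:230,165:345,::-1],None,fx=3.3,fy=3.3,interpolation=cv2.INTER_CUBIC))
```

```text
24.025
```

View pics/k2z.png

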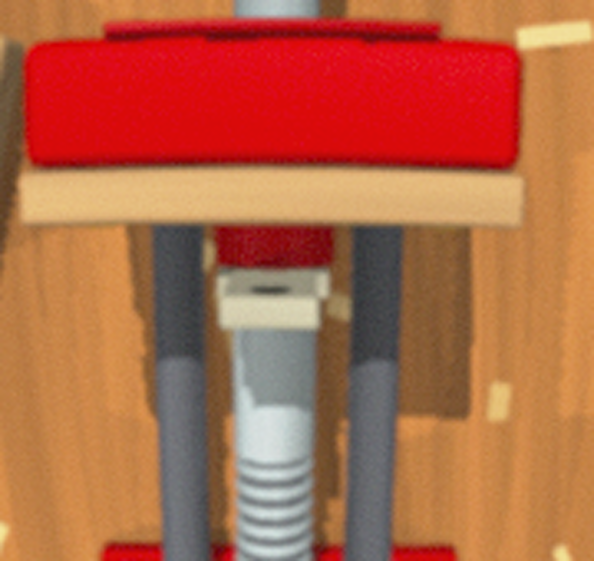

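Run:
```python
from h import *
c=lambda x,y:(165+x/3.3,60+y/3.3)
print(atz(ray('wrist',c(270,312),load('k2')),.143))
k=lambda x,y:(155+x/2.6,y/2.6)
print(atz(ray('wrist',k(250,561),load('k1')),.143))
```

```text
[ 0.54076945 -0.08891036  0.143     ]
[ 0.53949071 -0.10483345  0.143     ]
```

```bash
python3 -c "
from h import *
print(workorder.close_job())"
```

```text
the job is handed in; nothing more can be done
None
```

I pushed the steel clip into the screw's groove until it met a hard stop, drew the screw out until the clip bore on the boss (about 4 mm from its face by camera), let go, and handed the job in at about 24 s; the hand-in returned no verdict.

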